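# Lock the medal away behind an interlocked lever bank

### The arm

A 6-joint arm with a two-finger parallel gripper is mounted at the origin on the work surface. World frame = base frame: x ahead of the robot, y to its left, z up, the work surface at z = 0. Lengths are in m, angles in rad, forces in N, time in s.
With the tool pointing down it reaches from about 0.4 to 0.825 m from the base axis. Payload 7 kg.
Tool frame: the origin (TCP) lies on the centre line of the jaws, within the pads' length; the fingertips stand 25 mm ahead of it and the grasp point (between the pads) lies 6 mm ahead of it; z points along the fingers, y is the line along which they close (so a half turn about z gives the same grasp; the last joint's range is limited). The gripper opens to 88 mm and grips with 3 to 60 N. Pads are 19 mm wide; open, the fingers measure 130 mm over their backs; the gripper's body (78 mm by 193 mm) begins 47 mm behind the grasp point.
Start: joints at [1.502, 0.359, 0.012, 0, -1.224, -0.288], TCP at [0.236, 0.632, 0.223] pointing down, gripper open.
Joint ranges: [-3.07, 3.07], [-1.43, 2.12], [-1.02, 1.25], [-3.03, 1.67], [-3.05, -0], [-3.03, 3.03]. Speed limits (rad/s): [2.39, 2.39, 3.01, 3.14, 3.14, 3.14].

### API

Orientations are given as [roll, pitch, yaw] about the fixed x, y, z axes, in that order (R = Rz(yaw) Ry(pitch) Rx(roll)).
In Python, from station import readout, vision, arm gives the robot as it stands. The module is installed in compiled form; this text tells all that it offers.
- The arm moves only by the tool carry_out, never from a script. Its argument "commands" is a list of rows, each an object with "dp": the shift along the tool's x, y, z in m, a list of three; "rotation": the turn, a rotation vector about the tool's x, y, z in degrees, a list of three. In form: [{"dp": [dx, dy, dz], "rotation": [wx, wy, wz]}, ...]. A call has 1 to 8 rows; each row shifts and turns the commanded pose from where the row before left it, along the tool's axes as they then stand; what a row does not reach is not made up. A row lasts 1/8 s, in which the tool goes at most 62.5 mm and 10.7 degrees, less where a joint would pass 70% of its speed; a pose out of reach is approached as far as the arm can. A call with a gripper value outside its range is refused whole. "grip" is the finger opening in m, from 0 to 0.0876, set as the call begins (left out, the last holds). The fingers move at their own pace and stop on an object; "force" is the grip in N (left out, the last holds). Time passes only in rows, so rows that do not move let the fingers close. It gives the time, the measured TCP pose, the force, the opening and the grip force at its end, in the units of the state.
- readout.get_state(): the state, without advancing time (a new reading comes with each control period).
- vision.grab_frame(name): name is "scene" or "side" or "wrist"; returns (picture, depth): 384x512x3 uint8, red, green, blue; 384x512 float32, m along the optical axis (not along the pixel's ray), 0 where there is no reading.
- vision.calibration(name): a dict with "fovy" (degrees; the focal length in pixels is half the picture's height over the tangent of half this angle, whatever the lens; pixels are square), "cx", "cy" (the principal point, pixels), "origin" and "attitude" of the camera in the world; the wrist camera has in their place "mount" (4x4, takes a point from camera to tool coordinates, whose origin is the TCP and whose axes are the flange's). Camera axes: x right, y down, z forward; pixel columns grow to the right and rows downward; lengths in m; the calibration is good to about 2 mm. The wrist camera is an equidistant fisheye: a pixel r from the principal point sees the ray r / f radians off the axis. A picture is of the moment at which its call begins: read the wrist's pose just before it. calibration takes no time and is no camera call.
- arm.job_done(): hands the job in; it is judged then, once.
Trained networks look in the newest picture that a camera, given by its name, has taken for a name from the list of things; names that differ only in an ending like _2 or _b are one class to them, and where a whole thing is asked for, a point or a joint stands for the part that bears it (a point fixed in the world has none). Each returns a list of dicts, best first, with "score" (0 to 1); they miss things now and then, are a little off and sometimes report something else, mostly with a low value. They report only what shows in the picture. A call takes as long as a camera call. They do not tell look-alikes from the thing itself.
- vision.trace(label, camera): "pixels" (384x512 bool, what is visible of it) and "position" ([row, column] in pixels, amid what is visible of it).
The state is a dict: "t": time; "q": joint angles; "qd": joint speeds; "joint_efforts": joint torques, N m; "eef_pos": TCP position; "ee_rot": TCP orientation; "force": force on the tool from outside, world axes, zero at the start; "moment": the same for the moment, N m; "width": finger opening in m; "gripper_force": force on a finger pad.
Only numpy, scipy, OpenCV 4.12 (cv2) and the standard library are available. Lean on these libraries where they do the work, as an engineer would, in place of code of your own. Each camera call takes 0.05 s, during which the arm holds its last target. There are 200 camera calls.

### The job

Lock the medal away: slide the coin box's lid fully home, then throw all three locking levers fully over, away from the front of the box. The levers are interlocked and release one another in an order you have to feel out, so try them gently and never force a blocked one; leave the dish, caliper and easel where they are.

Things in the scene. Friction and masses are not known exactly. Their poses are not given: they have to be found in the camera images.
- coin_box: Fixed coin storage box, black plastic, with an aluminium lever bank across its back. Origin at the table, x axis from the box's front to the lever bank (the lid closes and levers are thrown along +x), y to its left, z up. In its frame (mm): box x -110 to 39, y -80 to 80, walls 35 high; lever bank housing x 39 to 131, y -80 to 80, top at z 72 with three slots for the levers. The box does not move.
- lid (a joint): Grey sliding lid on top of the box (147 x 152 x 5 mm, top face at z 40). Value = how far it is open in m: 0 fully home, starts open by 0.05 to 0.085, towards the robot; slides along the box's x with about 2 N of friction. Only with the lid fully home is any lever released; once a lever is thrown the lid is locked.
- lid_rib (a point): Centre of the red rib standing on the lid, 8 mm thick along the box's x, 80 mm long along y, from z 40 to z 75 (point at z 57.5). With the lid home it stands at x -5, y 0 of the box. Push its front face along the box's +x to close the lid.
- lever_left (a joint): Left lever (at y 50 of the box), steel rod, radius 4 mm, hinged along the box's y at x 75, z 10. Value in rad: 0 = leans 0.35 to the box's front (start), 0.70 = fully thrown, at its stop, leaning 0.35 away; stays where left. With the lid home one lever is released; each one thrown fully releases one more, in a hidden order that changes every time. A blocked one stands hard after 0.1 rad.
- grip_left (a point): Centre of the left lever's orange barrel grip, 14 mm diameter, 26 mm long along the box's y, 105 mm from the hinge: starts at x 39, z 109 of the box, rises to z 115 half-way, ends at x 111, z 109. 24 mm free to the next grip. A released lever needs about 2 N here.
- lever_middle (a joint): Middle lever (at y 0 of the box), steel rod, radius 4 mm, hinged along the box's y at x 75, z 10. Value in rad: 0 = leans 0.35 to the box's front (start), 0.70 = fully thrown, at its stop, leaning 0.35 away; stays where left. With the lid home one lever is released; each one thrown fully releases one more, in a hidden order that changes every time. A blocked one stands hard after 0.1 rad.
- grip_middle (a point): Centre of the middle lever's orange barrel grip, 14 mm diameter, 26 mm long along the box's y, 105 mm from the hinge: starts at x 39, z 109 of the box, rises to z 115 half-way, ends at x 111, z 109. 24 mm free to the next grip. A released lever needs about 2 N here.
- lever_right (a joint): Right lever (at y -50 of the box), steel rod, radius 4 mm, hinged along the box's y at x 75, z 10. Value in rad: 0 = leans 0.35 to the box's front (start), 0.70 = fully thrown, at its stop, leaning 0.35 away; stays where left. With the lid home one lever is released; each one thrown fully releases one more, in a hidden order that changes every time. A blocked one stands hard after 0.1 rad.
- grip_right (a point): Centre of the right lever's orange barrel grip, 14 mm diameter, 26 mm long along the box's y, 105 mm from the hinge: starts at x 39, z 109 of the box, rises to z 115 half-way, ends at x 111, z 109. 24 mm free to the next grip. A released lever needs about 2 N here.
- medal: Gold medal in a clear round capsule, 42 mm diameter, 7 mm high, lying loose in the box's well (floor at z 6 mm). Origin at the centre of its underside. Leave it there.
- dish: Blue ceramic coin dish, 96 mm diameter, 28 mm high, left of the box. Origin at the centre of its underside. Leave alone.
- caliper: Steel coin caliper lying flat, 150 x 60 mm, 8 mm high, right of the box. Origin in its beam at the table. Leave alone.
- easel: Clear acrylic easel stand, 60 x 60 mm, 71 mm high, right of the box. Origin at the centre of its underside. Leave alone.
Not all that is in view belongs to the job. Of the things like the medal, leave any that is red; of the rest the larger one is meant.

How it is judged:
On the way, in this order (a step that is already met when the one before it is completed fails the run):
1. the lid is fully home (value of joint lid below 0.004 m), for 0.2 s.
2. a first lever is fully thrown (value of joint any of lever_left, lever_middle, lever_right above 0.6 rad), for 0.1 s.
3. two levers are fully thrown ((value of joint each of lever_left, lever_middle above 0.6 rad or value of joint each of lever_left, lever_right above 0.6 rad or value of joint each of lever_middle, lever_right above 0.6 rad)), for 0.1 s.
At the end, for the whole second after the job is handed in: The lid is within 4 mm of fully home, all three levers are thrown past 0.60 of their 0.70 rad and at rest, the medal lies in the box's well under the lid, and the dish, caliper and easel are within 20 mm of where they stood (value of joint lid below 0.004 m and value of joint each of lever_left, lever_middle, lever_right above 0.6 rad and velocity of joint each of lever_left, lever_middle, lever_right below 0.05 rad/s and z of medal in the frame of coin_box between 0 and 0.02 m and horizontal distance between medal and coin_box below 0.11 m and distance of each of dish, caliper, easel from where it was at the start of the episode below 0.02 m); the robot touches nothing.
It fails at once if the dish is pushed more than 20 mm from its place (distance of dish from where it was at the start of the episode above 0.02 m).
It fails at once if the caliper is pushed more than 20 mm from its place (distance of caliper from where it was at the start of the episode above 0.02 m).
It fails at once if the easel is pushed more than 20 mm from its place (distance of easel from where it was at the start of the episode above 0.02 m).
It fails at once if the box, its lid or a lever is forced with more than 45 N (contact force between any of the fingers, the arm and coin_box above 45 N).
It also fails if it takes over 72 s, if anything falls off the work surface, if the arm or the gripper's body presses on something with over 40 N, if the wrist force passes 120 N, or if a joint passes its speed limit or range.

## Working session

There is one attempt and no reset: what is moved stays moved. The work goes in short steps, Python scripts to look and compute and a tool call to move; the robot and the scene stay as the last step left them, time stands still between calls to the robot, and variables do not carry over. Pictures are saved under pics/ and viewed, at most 10 in all, crops included, and the job is handed in when it is done.

Besides the shell and the picture viewer there is one more tool, called after "Call:" as a command line: name --argument value ..., lists and objects as JSON in quotes. carry_out: Moves the arm, as the interface text tells. Its arguments: {"type":"object","properties":{"commands":{"type":"array"},"grip":{"type":"number"},"force":{"type":"number"}},"required":["commands"]}

```bash
mkdir -p pics
cat > h.py <<'E'
import numpy as np, cv2
from scipy.spatial.transform import Rotation as R
from station import readout, vision, arm
def pts(name, d, mask):
    c=vision.calibration(name); f=192/np.tan(np.radians(c["fovy"])/2)
    v,u=np.nonzero(mask&(d>0)); z=d[v,u]
    p=np.c_[(u-c["cx"])/f*z,(v-c["cy"])/f*z,z]
    A=np.array(c["attitude"]); 
    A=A if A.shape==(3,3) else R.from_euler("xyz",A).as_matrix()
    return p@A.T+np.array(c["origin"])
E
python3 - <<'E'
from h import *
for n in ("scene","side"):
    p,d=vision.grab_frame(n); cv2.imwrite(f"pics/{n}.png",p[...,::-1]); c=vision.calibration(n); print(n,c)
    for l in ("lid","lid_rib","grip_left","grip_middle","grip_right","lever_left","coin_box","dish","easel","caliper"):
        for r in vision.trace(l,n)[:3]:
            q=pts(n,d,r["pixels"]); 
            if len(q): print(l,round(r["score"],2),np.round(r["position"]),len(q),np.round(np.median(q,0),3),np.round(np.percentile(q,[3,97],0),3).tolist())
s=readout.get_state(); print(s)
E
```

```text
scene {'fovy': 54.418299955924944, 'cx': 260.8309779525253, 'cy': 185.25798352367468, 'origin': array([0.91806698, 0.20768358, 0.68155868]), 'attitude': array([-2.62450276, -0.00814003,  2.07451811])}
lid 0.87 [142. 298.] 4134 [0.473 0.061 0.04 ] [[0.391, -0.016, 0.038], [0.538, 0.126, 0.073]]
lid_rib 0.7 [141. 299.] 4142 [0.471 0.059 0.04 ] [[0.39, -0.018, 0.038], [0.533, 0.126, 0.073]]
grip_left 0.79 [193. 286.] 231 [0.621 0.099 0.107] [[0.605, 0.087, 0.045], [0.638, 0.111, 0.116]]
grip_middle 0.58 [181. 261.] 186 [0.619 0.049 0.108] [[0.609, 0.038, 0.057], [0.634, 0.061, 0.116]]
grip_right 0.72 [166. 237.] 221 [ 0.616 -0.001  0.104] [[0.581, -0.026, 0.034], [0.631, 0.011, 0.116]]
grip_right 0.58 [195. 283.] 214 [0.621 0.098 0.109] [[0.608, 0.087, 0.049], [0.638, 0.11, 0.116]]
coin_box 0.72 [196. 281.] 67 [0.58  0.072 0.014] [[0.573, 0.06, 0.012], [0.621, 0.095, 0.107]]
coin_box 0.67 [181. 274.] 11631 [0.574 0.054 0.041] [[0.4, -0.027, 0.005], [0.706, 0.128, 0.105]]
coin_box 0.67 [192. 286.] 143 [0.621 0.099 0.105] [[0.614, 0.092, 0.062], [0.636, 0.11, 0.117]]
dish 0.74 [226. 342.]
[... 1599 characters left out ...]
-0.157, -0.0], [0.578, -0.114, 0.009]]
{'t': 1.1, 'q': array([ 1.50207548e+00,  3.58580999e-01,  1.18780383e-02, -2.53436025e-05,
       -1.22406721e+00, -2.88123989e-01]), 'qd': array([ 0.00011376,  0.0013449 , -0.00079872, -0.00048107, -0.00039383,
       -0.00016634]), 'joint_efforts': array([-6.85078157e-04, -5.82393086e+01,  2.93306977e+01,  7.00245783e+00,
        1.25035216e-02, -1.91680118e-05]), 'eef_pos': array([0.23577606, 0.63245513, 0.22265939]), 'ee_rot': array([-3.14157435e+00,  3.02843715e-05, -3.56853446e-01]), 'force': array([-1.00190553,  0.10002666, -0.57512479]), 'moment': array([-0.02901716, -0.0360553 , -0.03037884]), 'gripper_force': 0.0, 'width': 0.08777208519531335}
```

Run:
```python
from h import *
for n in ("scene","side"):
    p,d=vision.grab_frame(n)
    hsv=cv2.cvtColor(p,cv2.COLOR_RGB2HSV)
    for nm,lo,hi in (("orange",(6,120,80),(22,255,255)),("red",(0,130,60),(5,255,255)),("red2",(172,130,60),(180,255,255))):
        m=cv2.inRange(hsv,lo,hi)
        k,lab,st,_=cv2.connectedComponentsWithStats(m)
        for i in range(1,k):
            if st[i,4]<25: continue
            q=pts(n,d,lab==i)
            if len(q): print(n,nm,st[i].tolist(),np.round(np.median(q,0),4),np.round(np.percentile(q,[3,97],0),3).tolist())
    # lid/edge plane
    q=pts(n,d,np.ones(d.shape,bool))
    b=q[(abs(q[:,2]-.04)<.003)&(q[:,0]>.35)&(q[:,0]<.62)&(abs(q[:,1]-.05)<.12)]
    print("lid rect",cv2.minAreaRect(b[:,:2].astype(np.float32)*1000),b[:,2].mean())
    b=q[(abs(q[:,2]-.072)<.003)&(q[:,0]>.55)&(q[:,0]<.76)&(abs(q[:,1]-.05)<.12)]
    print("bank rect",cv2.minAreaRect(b[:,:2].astype(np.float32)*1000),b[:,2].mean())
s=np.hstack([cv2.imread(f"pics/{n}.png")[60:330,100:480] for n in("scene","side")]); cv2.imwrite("pics/both.png",s)
```

```text
scene orange [149, 0, 20, 4, 47] [ 0.1899 -0.5139  0.01  ] [[0.174, -0.547, 0.004], [0.196, -0.501, 0.016]]
scene orange [492, 10, 11, 6, 26] [-0.6511  0.3969 -0.2296] [[-1.55, 0.363, -0.757], [-0.534, 0.516, -0.158]]
scene orange [0, 90, 37, 55, 1035] [ 0.7126 -0.473   0.0901] [[0.677, -0.528, 0.088], [0.771, -0.442, 0.092]]
scene orange [231, 157, 18, 14, 147] [ 0.6117 -0.0037  0.1127] [[0.541, -0.057, 0.0], [0.618, 0.012, 0.116]]
scene orange [256, 170, 15, 12, 101] [0.6151 0.0492 0.1141] [[0.606, 0.036, 0.106], [0.62, 0.061, 0.117]]
scene orange [280, 183, 15, 13, 121] [0.6176 0.0981 0.1138] [[0.566, 0.086, 0.011], [0.622, 0.111, 0.117]]
scene orange [340, 230, 10, 9, 70] [0.5943 0.2224 0.0069] [[0.586, 0.214, 0.005], [0.602, 0.23, 0.01]]
scene orange [0, 256, 194, 128, 12487] [ 1.0823 -0.4959 -0.75  ] [[0.989, -0.811, -0.755], [1.25, -0.113, -0.744]]
scene red [0, 127, 56, 65, 848] [ 0.7598 -0.4362  0.0198] [[0.695, -0.444, 0.004], [0.838, -0.434, 0.032]]
scene red [277, 132, 36, 26, 408] [0.4924 0.0551 0.0658] [[0.486, 0.018, 0.046], [0.495, 0.091, 0.076]]
scene red [252, 280, 
[... 864 characters left out ...]
[0.679, 0.093, 0.116]]
side orange [504, 344, 8, 23, 78] [ 0.6678 -0.4631  0.0849] [[0.666, -0.468, 0.069], [0.688, -0.457, 0.089]]
side red [259, 165, 14, 10, 84] [0.7758 0.1342 0.0077] [[0.766, 0.116, 0.005], [0.789, 0.155, 0.01]]
side red [179, 217, 25, 33, 257] [0.486  0.045  0.0648] [[0.484, 0.012, 0.045], [0.49, 0.083, 0.076]]
side red [477, 310, 31, 52, 357] [ 0.717  -0.4399  0.0288] [[0.69, -0.446, 0.009], [0.789, -0.437, 0.034]]
lid rect ((502.61279296875, 50.46210479736328), (162.8816680908203, 237.61199951171875), 88.41556549072266) 0.03968646201101342
bank rect ((659.2144775390625, 45.03134536743164), (162.18045043945312, 93.48089599609375), 87.52374267578125) 0.07178542502444145
```

View pics/both.png

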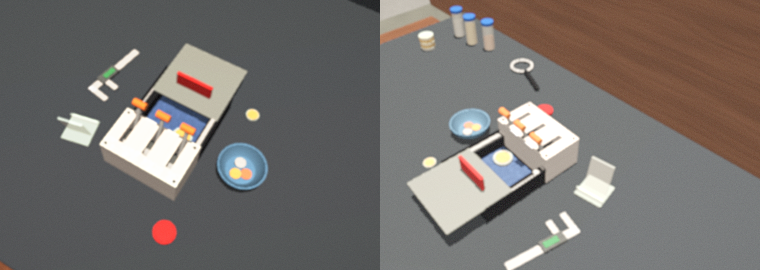

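Call:
carry_out --commands '[{"dp":[0,0,0],"rotation":[0,0,-9]},{"dp":[0,0,0],"rotation":[0,0,-9]},{"dp":[0.02,0.047,0],"rotation":[0,0,0]},{"dp":[0.02,0.047,0],"rotation":[0,0,0]},{"dp":[0.02,0.047,0],"rotation":[0,0,0]},{"dp":[0.02,0.047,0],"rotation":[0,0,0]},{"dp":[0.02,0.047,0],"rotation":[0,0,0]},{"dp":[0.02,0.047,0],"rotation":[0,0,0]}]' --grip 0 --force 10

```text
t: 2.2
eef_pos: [0.344, 0.3441, 0.223]
ee_rot: [-3.141, -0.0, -0.042]
force: [1.5, 1.1, 0.0]
width: 0.013
gripper_force: 0.0
```

Call:
carry_out --commands '[{"dp":[0.02,0.047,0],"rotation":[0,0,0]},{"dp":[0.02,0.047,0],"rotation":[0,0,0]},{"dp":[0.02,0.047,0],"rotation":[0,0,0]},{"dp":[0.02,0.047,0],"rotation":[0,0,0]},{"dp":[0.02,0.047,0],"rotation":[0,0,0]},{"dp":[0.02,0.047,0],"rotation":[0,0,0]},{"dp":[0,0,0],"rotation":[0,0,0]}]'

```text
t: 3.08
eef_pos: [0.452, 0.056, 0.2227]
ee_rot: [3.141, -0.0, -0.047]
force: [0.1, 0.1, 0.3]
width: 0.0
gripper_force: 0.0
```

Call:
carry_out --commands '[{"dp":[0,0,0.05],"rotation":[0,0,0]},{"dp":[0,0,0.05],"rotation":[0,0,0]},{"dp":[0,0,0.025],"rotation":[0,0,0]},{"dp":[0,0,0.015],"rotation":[0,0,0]},{"dp":[0,0,0],"rotation":[0,0,0]}]'

```text
t: 3.7
eef_pos: [0.4508, 0.059, 0.0819]
ee_rot: [3.14, 0.002, -0.042]
force: [0.4, 0.1, 0.4]
width: 0.0002
gripper_force: 0.0
```

Call:
carry_out --commands '[{"dp":[0.008,0,0],"rotation":[0,0,0]},{"dp":[0.008,0,0],"rotation":[0,0,0]},{"dp":[0.008,0,0],"rotation":[0,0,0]},{"dp":[0.008,0,0],"rotation":[0,0,0]},{"dp":[0.008,0,0],"rotation":[0,0,0]},{"dp":[0.008,0,0],"rotation":[0,0,0]}]'

```text
t: 4.45
eef_pos: [0.5, 0.0566, 0.0826]
ee_rot: [3.142, 0.0, -0.043]
force: [-0.1, -0.1, 0.3]
width: 0.0002
gripper_force: 0.0
```

```bash
cat >> h.py <<'E'
def colours(n,tag=None):
    p,d=vision.grab_frame(n)
    if tag: cv2.imwrite(f"pics/{tag}.png",cv2.resize(p[60:330,150:450,::-1],None,fx=2,fy=2))
    hsv=cv2.cvtColor(p,cv2.COLOR_RGB2HSV)
    for nm,lo,hi in (("orange",(6,120,80),(22,255,255)),("red",(0,130,60),(5,255,255))):
        k,lab,st,_=cv2.connectedComponentsWithStats(cv2.inRange(hsv,lo,hi))
        for i in range(1,k):
            q=pts(n,d,lab==i)
            if st[i,4]<20 or len(q)<5: continue
            m=np.median(q,0)
            if .45<m[0]<.75 and -.05<m[1]<.13 and m[2]>.03:
                b=R.from_euler("z",.043).as_matrix()@(m-[.574,.0494,0])
                print(n,nm,st[i].tolist(),np.round(m,4),"box",np.round(b,4))
    s=readout.get_state(); print(s["t"],s["eef_pos"],s["force"])
E
python3 - <<'E'
from h import *
colours("scene","s2"); colours("side")
E
```

```text
scene orange [276, 110, 37, 18, 73] [0.524  0.0523 0.1818] box [-0.0501  0.0007  0.1818]
scene orange [231, 157, 18, 14, 148] [ 0.6116 -0.0036  0.1127] box [ 0.0398 -0.0513  0.1127]
scene orange [256, 171, 15, 11, 98] [0.6153 0.0497 0.1143] box [0.0412 0.0021 0.1143]
scene orange [280, 183, 15, 13, 118] [0.6179 0.0984 0.1141] box [0.0417 0.0509 0.1141]
scene red [277, 131, 36, 28, 344] [0.4927 0.061  0.0596] box [-0.0817  0.0081  0.0596]
4.5 [0.50099276 0.05677124 0.08266733] [1.09227412 1.12514081 0.57560207]
side orange [219, 170, 10, 8, 24] [0.61   0.0925 0.1117] box [0.0341 0.0447 0.1117]Traceback (most recent call last):
  File "<stdin>", line 2, in <module>
  File "h.py", line 18, in colours
    q=pts(n,d,lab==i)
  File "h.py", line 5, in pts
    c=vision.calibration(name); f=192/np.tan(np.radians(c["fovy"])/2)
ValueError: time passes only in moves, steps and waits
```

View pics/s2.png

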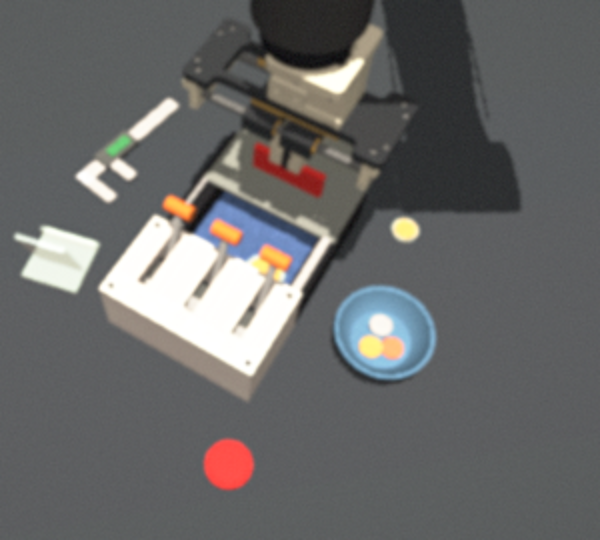

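Run:
```python
from h import *
s=readout.get_state(); print(s["t"],s["eef_pos"],s["width"],s["force"])
p,d=vision.grab_frame("scene")
np.savez("f.npz",p=p,d=d)
c=vision.calibration("scene")
cv2.imwrite("pics/crop.png",cv2.resize(p[95:175,255:335,::-1],None,fx=7,fy=7,interpolation=cv2.INTER_NEAREST))
P=pts("scene",d,d>0); v,u=np.nonzero(d>0)
I=np.zeros(d.shape+(3,)); I[v,u]=P
for r in range(118,160,3): print(r,[tuple(np.round(I[r,k]*1000).astype(int).tolist()) for k in (284,288,292,296,300)])
```

```text
4.55 [0.50033623 0.0566966  0.08256528] 0.0006437352241488813 [-0.62749228 -0.88710909 -0.78314195]
118 [(526, 42, 175), (524, 49, 177), (524, 56, 180), (526, 64, 187), (526, 71, 191)]
121 [(533, 46, 176), (527, 51, 173), (510, 52, 156), (523, 64, 177), (527, 73, 186)]
124 [(539, 49, 176), (530, 53, 169), (532, 61, 176), (528, 67, 176), (525, 73, 176)]
127 [(539, 49, 168), (511, 46, 135), (538, 64, 176), (535, 70, 177), (531, 76, 176)]
130 [(539, 50, 160), (0, 0, 0), (538, 65, 169), (540, 73, 176), (537, 78, 176)]
133 [(511, 39, 113), (513, 48, 121), (540, 66, 163), (540, 73, 167), (540, 80, 172)]
136 [(491, 31, 76), (512, 48, 111), (509, 55, 112), (539, 74, 159), (541, 82, 166)]
139 [(510, 40, 94), (512, 49, 102), (512, 57, 107), (513, 65, 113), (512, 73, 118)]
142 [(492, 33, 58), (512, 50, 92), (511, 58, 97), (511, 66, 103), (506, 72, 100)]
145 [(493, 34, 49), (493, 43, 55), (493, 52, 60), (513, 67, 95), (494, 69, 74)]
148 [(494, 35, 40), (492, 44, 44), (494, 53, 52), (493, 61, 57), (493, 70, 63)]
151 [(500, 39, 40), (495, 46, 39), (492, 53, 40), (494, 62, 48), (492, 71, 52)]
154 [(507, 42, 40), (503, 49, 39), (499, 57, 40), (494, 64, 39), (493, 72, 43)]
157 [(514, 46, 41), (510, 53, 40), (505, 60, 38), (502, 67, 41), (498, 74, 40)]
```

View pics/crop.png

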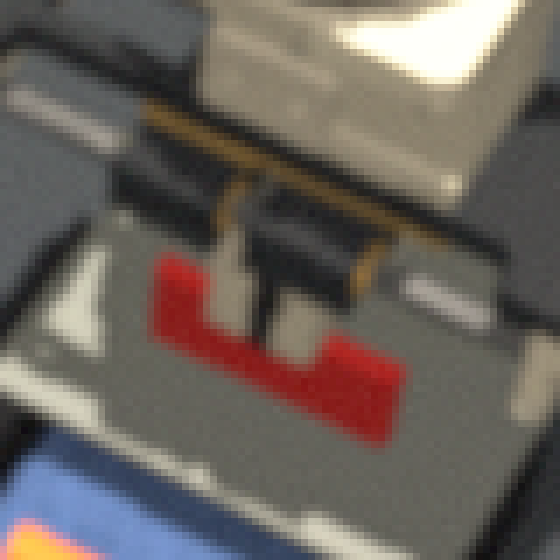

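The fingers show at z ≈ 0.088 at the tips, about 30 mm above what the readout implies: they passed over the rib without touching it. I'll back off, go lower, and check again.

Call:
carry_out --commands '[{"dp":[-0.025,0,0],"rotation":[0,0,0]},{"dp":[-0.025,0,0],"rotation":[0,0,0]},{"dp":[0,0,0.01],"rotation":[0,0,0]},{"dp":[0,0,0.006],"rotation":[0,0,0]},{"dp":[0,0,0.004],"rotation":[0,0,0]},{"dp":[0,0,0],"rotation":[0,0,0]}]'

```text
t: 5.35
eef_pos: [0.4496, 0.0587, 0.0621]
ee_rot: [3.141, 0.001, -0.043]
force: [-0.6, -0.3, -0.0]
width: 0.0004
gripper_force: 0.0
```

Run:
```python
from h import *
s=readout.get_state(); print(s["t"],s["eef_pos"],s["q"],s["force"])
for n in ("side",):
    p,d=vision.grab_frame(n); 
    cv2.imwrite("pics/side3.png",cv2.resize(p[150:300,100:280,::-1],None,fx=4,fy=4))
    P=pts(n,d,d>0)
    q=P[(P[:,0]>.41)&(P[:,0]<.475)&(abs(P[:,1]-.056)<.03)&(P[:,2]>.046)]
    h,e=np.histogram(q[:,2],np.arange(.045,.2,.005)); print(list(zip(np.round(e,3).tolist(),h.tolist())))
```

```text
5.35 [0.44962259 0.05867458 0.06213356] [ 5.66537291e-01  1.73985682e-01 -6.72605675e-01  4.34763587e-05
 -7.25344788e-01  9.61306968e-01] [-0.57655594 -0.25352847 -0.04935287]
[(0.045, 0), (0.05, 0), (0.055, 0), (0.06, 0), (0.065, 1), (0.07, 3), (0.075, 0), (0.08, 0), (0.085, 0), (0.09, 0), (0.095, 0), (0.1, 0), (0.105, 0), (0.11, 1), (0.115, 0), (0.12, 0), (0.125, 1), (0.13, 1), (0.135, 15), (0.14, 18), (0.145, 36), (0.15, 145), (0.155, 239), (0.16, 21), (0.165, 76), (0.17, 186), (0.175, 97), (0.18, 106), (0.185, 87), (0.19, 76), (0.195, 77)]
```

View pics/side3.png

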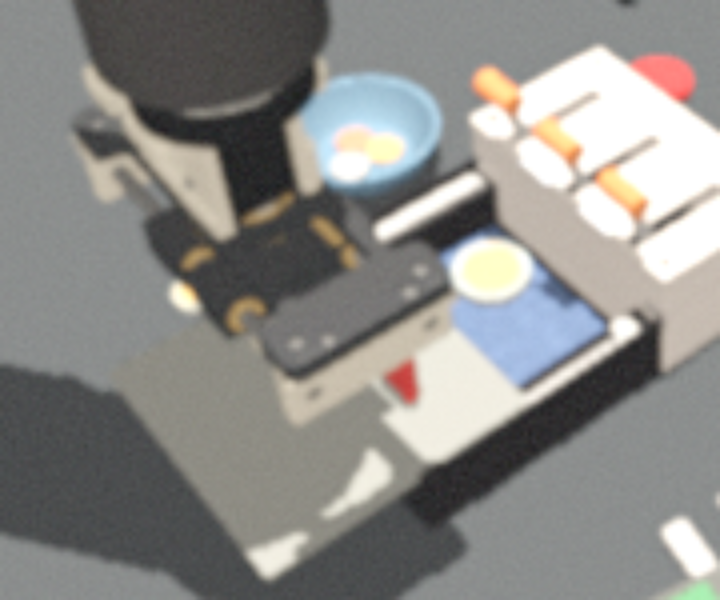

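Call:
carry_out --commands '[{"dp":[0,0,0.004],"rotation":[0,0,0]},{"dp":[0,0,0.003],"rotation":[0,0,0]},{"dp":[0,0,0.003],"rotation":[0,0,0]},{"dp":[0,0,0],"rotation":[0,0,0]}]'

```text
t: 5.9
eef_pos: [0.4494, 0.0587, 0.0524]
ee_rot: [3.141, 0.0, -0.043]
force: [0.2, 0.2, 0.0]
width: 0.0006
gripper_force: 0.0
```

Call:
carry_out --commands '[{"dp":[0.008,0,0],"rotation":[0,0,0]},{"dp":[0.008,0,0],"rotation":[0,0,0]},{"dp":[0.006,0,0],"rotation":[0,0,0]},{"dp":[0.005,0,0],"rotation":[0,0,0]},{"dp":[0.005,0,0],"rotation":[0,0,0]},{"dp":[0.005,0,0],"rotation":[0,0,0]}]'

```text
t: 6.65
eef_pos: [0.4865, 0.0572, 0.0525]
ee_rot: [3.141, 0.0, -0.043]
force: [-1.8, 0.2, 0.1]
width: 0.0005
gripper_force: 0.8
```

Run:
```python
from h import *
colours("scene")
```

```text
scene orange [280, 116, 16, 9, 37] [0.5096 0.0418 0.1505] box [-0.064  -0.0104  0.1505]
scene orange [231, 157, 18, 14, 147] [ 0.6115 -0.0038  0.1128] box [ 0.0397 -0.0515  0.1128]
scene orange [256, 170, 15, 12, 103] [0.615  0.0496 0.1143] box [0.0409 0.002  0.1143]
scene orange [280, 183, 15, 13, 117] [0.6176 0.0983 0.1142] box [0.0415 0.0508 0.1142]
scene red [274, 136, 36, 27, 452] [0.5051 0.055  0.0655] box [-0.0691  0.0026  0.0655]
6.7 [0.48707809 0.05720843 0.05254453] [ 0.38247978 -0.06143453 -0.4453824 ]
```

Call:
carry_out --commands '[{"dp":[0.008,0,0],"rotation":[0,0,0]},{"dp":[0.008,0,0],"rotation":[0,0,0]},{"dp":[0.008,0,0],"rotation":[0,0,0]},{"dp":[0.008,0,0],"rotation":[0,0,0]},{"dp":[0.008,0,0],"rotation":[0,0,0]},{"dp":[0.008,0,0],"rotation":[0,0,0]},{"dp":[0.007,0,0],"rotation":[0,0,0]},{"dp":[0.004,0,0],"rotation":[0,0,0]}]'

```text
t: 7.7
eef_pos: [0.5457, 0.0548, 0.0526]
ee_rot: [3.142, 0.0, -0.043]
force: [-2.5, 1.1, -0.3]
width: 0.0005
gripper_force: 1.5
```

Call:
carry_out --commands '[{"dp":[0.002,0,0],"rotation":[0,0,0]},{"dp":[0.001,0,0],"rotation":[0,0,0]},{"dp":[0.001,0,0],"rotation":[0,0,0]}]'

```text
t: 8.07
eef_pos: [0.5494, 0.0546, 0.0527]
ee_rot: [-3.142, -0.0, -0.043]
force: [-1.2, 0.9, -0.4]
width: 0.0007
gripper_force: 0.9
```

Call:
carry_out --commands '[{"dp":[0.001,0,0],"rotation":[0,0,0]},{"dp":[0.001,0,0],"rotation":[0,0,0]}]'

```text
t: 8.32
eef_pos: [0.5515, 0.0545, 0.0527]
ee_rot: [-3.142, -0.0, -0.043]
force: [-2.5, -0.9, -1.7]
width: 0.0009
gripper_force: 0.9
```

Call:
carry_out --commands '[{"dp":[0.001,0,0],"rotation":[0,0,0]},{"dp":[0.001,0,0],"rotation":[0,0,0]}]'

```text
t: 8.57
eef_pos: [0.5535, 0.0544, 0.0527]
ee_rot: [-3.142, -0.0, -0.043]
force: [-1.7, 0.9, -1.0]
width: 0.0005
gripper_force: 0.9
```

Call:
carry_out --commands '[{"dp":[0.001,0,0],"rotation":[0,0,0]},{"dp":[0.0005,0,0],"rotation":[0,0,0]}]'

```text
t: 8.82
eef_pos: [0.5538, 0.0544, 0.0527]
ee_rot: [3.141, 0.002, -0.043]
force: [-8.5, 3.6, 4.6]
width: 0.0003
gripper_force: 4.3
```

Run:
```python
from h import *
colours("scene")
```

```text
scene orange [260, 142, 15, 8, 23] [0.5767 0.0379 0.1504] box [ 0.0032 -0.0114  0.1504]
scene orange [231, 157, 17, 13, 139] [ 0.6116 -0.0039  0.1136] box [ 0.0399 -0.0516  0.1136]
scene orange [256, 169, 16, 13, 140] [0.6134 0.0462 0.1136] box [ 0.0395 -0.0015  0.1136]
scene orange [279, 182, 18, 13, 136] [0.6151 0.0957 0.1132] box [0.0391 0.048  0.1132]
scene red [257, 159, 37, 26, 374] [0.5722 0.0534 0.0699] box [-0.002   0.0039  0.0699]
8.875 [0.55382503 0.05437467 0.05269911] [-7.50098848  2.79964871  4.63819936]
```

Call:
carry_out --commands '[{"dp":[-0.01,0,0],"rotation":[0,0,0]},{"dp":[0,0,-0.02],"rotation":[0,0,0]},{"dp":[0,0.002,-0.02],"rotation":[0,0,0]},{"dp":[0.012,0,0],"rotation":[0,0,0]},{"dp":[0.012,0,0],"rotation":[0,0,0]},{"dp":[0.012,0,0],"rotation":[0,0,0]},{"dp":[0.008,0,0],"rotation":[0,0,0]},{"dp":[0,0,0],"rotation":[0,0,0]}]'

```text
t: 9.88
eef_pos: [0.5891, 0.0507, 0.0919]
ee_rot: [3.141, 0.001, -0.043]
force: [0.1, 0.2, -0.8]
width: 0.0006
gripper_force: 0.0
```

Call:
carry_out --commands '[{"dp":[0.004,0,0],"rotation":[0,0,0]},{"dp":[0.003,0,0],"rotation":[0,0,0]},{"dp":[0.003,0,0],"rotation":[0,0,0]}]'

```text
t: 10.25
eef_pos: [0.5985, 0.0504, 0.0928]
ee_rot: [3.141, 0.001, -0.043]
force: [-1.3, -0.3, 0.8]
width: 0.0007
gripper_force: 1.1
```

Call:
carry_out --commands '[{"dp":[0.002,0,0],"rotation":[0,0,0]},{"dp":[0.001,0,0],"rotation":[0,0,0]}]'

```text
t: 10.5
eef_pos: [0.6018, 0.0503, 0.0927]
ee_rot: [3.142, 0.0, -0.043]
force: [-1.9, -0.4, 2.6]
width: 0.0006
gripper_force: 1.0
```

Call:
carry_out --commands '[{"dp":[0.001,0,0],"rotation":[0,0,0]},{"dp":[0.001,0,0],"rotation":[0,0,0]}]'

```text
t: 10.75
eef_pos: [0.6038, 0.0503, 0.0927]
ee_rot: [-3.142, -0.0, -0.043]
force: [-1.3, -0.3, 1.6]
width: 0.0002
gripper_force: 0.9
```

Call:
carry_out --commands '[{"dp":[0.001,0,0],"rotation":[0,0,0]},{"dp":[0.0005,0,0],"rotation":[0,0,0]}]'

```text
t: 11.0
eef_pos: [0.6052, 0.0502, 0.0927]
ee_rot: [3.142, 0.0, -0.043]
force: [-3.0, 0.5, 2.1]
width: 0.0004
gripper_force: 1.3
```

Call:
carry_out --commands '[{"dp":[0.001,0,0],"rotation":[0,0,0]},{"dp":[0.0005,0,0],"rotation":[0,0,0]}]'

```text
t: 11.25
eef_pos: [0.6064, 0.0501, 0.0926]
ee_rot: [3.141, 0.001, -0.043]
force: [-4.6, 1.2, 3.0]
width: 0.0007
gripper_force: 2.3
```

Call:
carry_out --commands '[{"dp":[0.001,0,0],"rotation":[0,0,0]},{"dp":[0,0,0],"rotation":[0,0,0]}]'

```text
t: 11.5
eef_pos: [0.6073, 0.05, 0.0926]
ee_rot: [3.141, 0.001, -0.043]
force: [-5.9, 0.5, 4.8]
width: 0.0008
gripper_force: 2.8
```

Call:
carry_out --commands '[{"dp":[0.001,0,0],"rotation":[0,0,0]},{"dp":[0.0005,0,0],"rotation":[0,0,0]}]'

```text
t: 11.75
eef_pos: [0.6081, 0.0499, 0.0927]
ee_rot: [3.141, 0.002, -0.043]
force: [-8.8, 1.3, 8.0]
width: 0.0004
gripper_force: 4.4
```

Call:
carry_out --commands '[{"dp":[-0.022,0,0],"rotation":[0,0,0]},{"dp":[0,0.025,0],"rotation":[0,0,0]},{"dp":[0,0.025,0],"rotation":[0,0,0]},{"dp":[0.006,0,0],"rotation":[0,0,0]},{"dp":[0.005,0,0],"rotation":[0,0,0]},{"dp":[0.004,0,0],"rotation":[0,0,0]},{"dp":[0.002,0,0],"rotation":[0,0,0]}]'

```text
t: 12.62
eef_pos: [0.6024, 0.0007, 0.0925]
ee_rot: [3.142, 0.0, -0.042]
force: [-2.0, 1.0, 2.2]
width: 0.0006
gripper_force: 1.0
```

Call:
carry_out --commands '[{"dp":[0.002,0,0],"rotation":[0,0,0]},{"dp":[0.001,0,0],"rotation":[0,0,0]}]'

```text
t: 12.88
eef_pos: [0.6053, 0.0004, 0.0927]
ee_rot: [-3.141, -0.0, -0.042]
force: [-2.2, 0.2, 1.6]
width: 0.0006
gripper_force: 0.9
```

Call:
carry_out --commands '[{"dp":[0.001,0,0],"rotation":[0,0,0]},{"dp":[0.001,0,0],"rotation":[0,0,0]}]'

```text
t: 13.12
eef_pos: [0.6072, 0.0001, 0.0927]
ee_rot: [-3.142, -0.0, -0.043]
force: [-2.0, -0.2, 1.5]
width: 0.0001
gripper_force: 0.9
```

Call:
carry_out --commands '[{"dp":[0.001,0,0],"rotation":[0,0,0]},{"dp":[0.0005,0,0],"rotation":[0,0,0]}]'

```text
t: 13.38
eef_pos: [0.6087, -0.0001, 0.0927]
ee_rot: [3.142, -0.0, -0.043]
force: [-1.0, 1.0, 0.5]
width: 0.0005
gripper_force: 0.8
```

Call:
carry_out --commands '[{"dp":[0.001,0,0],"rotation":[0,0,0]},{"dp":[0.002,0,0],"rotation":[0,0,0]}]'

```text
t: 13.62
eef_pos: [0.6117, -0.0002, 0.0927]
ee_rot: [-3.142, -0.0, -0.043]
force: [-1.8, -0.1, 1.0]
width: 0.0009
gripper_force: 0.8
```

Call:
carry_out --commands '[{"dp":[0.002,0,0],"rotation":[0,0,0]},{"dp":[0.002,0,0],"rotation":[0,0,0]}]'

```text
t: 13.88
eef_pos: [0.6157, -0.0004, 0.0926]
ee_rot: [3.142, 0.0, -0.043]
force: [-3.1, -0.1, 1.0]
width: 0.0002
gripper_force: 1.3
```

Call:
carry_out --commands '[{"dp":[0.005,0,0],"rotation":[0,0,0]},{"dp":[0.005,0,0],"rotation":[0,0,0]},{"dp":[0.005,0,0],"rotation":[0,0,0]},{"dp":[0.005,0,0],"rotation":[0,0,0]},{"dp":[0.005,0,0],"rotation":[0,0,0]},{"dp":[0.005,0,0],"rotation":[0,0,0]},{"dp":[0.005,0,0],"rotation":[0,0,0]},{"dp":[0.004,0,0],"rotation":[0,0,0]}]'

```text
t: 14.88
eef_pos: [0.6547, -0.002, 0.0922]
ee_rot: [3.141, 0.001, -0.043]
force: [-2.2, 0.8, -2.4]
width: 0.0007
gripper_force: 1.1
```

Call:
carry_out --commands '[{"dp":[0.003,0,0],"rotation":[0,0,0]},{"dp":[0.001,0,0],"rotation":[0,0,0]}]'

```text
t: 15.12
eef_pos: [0.6586, -0.0022, 0.0925]
ee_rot: [3.141, 0.0, -0.043]
force: [-2.0, 0.5, -1.0]
width: 0.0008
gripper_force: 1.1
```

Call:
carry_out --commands '[{"dp":[0.002,0,0],"rotation":[0,0,0]},{"dp":[0.001,0,0],"rotation":[0,0,0]}]'

```text
t: 15.38
eef_pos: [0.6616, -0.0023, 0.0927]
ee_rot: [-3.142, 0.0, -0.043]
force: [-2.6, -0.9, -0.9]
width: 0.0007
gripper_force: 1.1
```

Call:
carry_out --commands '[{"dp":[0.001,0,0],"rotation":[0,0,0]},{"dp":[0.001,0,0],"rotation":[0,0,0]}]'

```text
t: 15.62
eef_pos: [0.6636, -0.0023, 0.0927]
ee_rot: [-3.142, 0.0, -0.043]
force: [-1.9, -0.0, -0.6]
width: 0.0006
gripper_force: 1.2
```

Call:
carry_out --commands '[{"dp":[0.001,0,0],"rotation":[0,0,0]},{"dp":[0.001,0,0],"rotation":[0,0,0]}]'

```text
t: 15.88
eef_pos: [0.665, -0.0025, 0.0926]
ee_rot: [3.141, 0.001, -0.043]
force: [-6.8, 0.9, 1.0]
width: 0.0005
gripper_force: 3.2
```

Call:
carry_out --commands '[{"dp":[0.001,0,0],"rotation":[0,0,0]},{"dp":[0.0005,0,0],"rotation":[0,0,0]}]'

```text
t: 16.12
eef_pos: [0.6652, -0.0025, 0.0925]
ee_rot: [3.141, 0.003, -0.043]
force: [-9.3, 2.4, 4.3]
width: 0.0003
gripper_force: 5.1
```

Call:
carry_out --commands '[{"dp":[0.001,0,0],"rotation":[0,0,0]},{"dp":[0.0005,0,0],"rotation":[0,0,0]}]'

```text
t: 16.38
eef_pos: [0.6655, -0.0026, 0.0924]
ee_rot: [3.141, 0.006, -0.043]
force: [-13.5, 3.4, 6.6]
width: 0.0003
gripper_force: 7.3
```

Run:
```python
from h import *
colours("scene")
```

```text
scene orange [280, 182, 16, 14, 131] [0.6167 0.0979 0.1139] box [0.0405 0.0503 0.1139]
scene orange [224, 185, 7, 8, 21] [0.6987 0.0309 0.1817] box [ 0.1254 -0.0131  0.1817]
scene orange [209, 189, 16, 12, 99] [0.6884 0.0021 0.1143] box [ 0.1163 -0.0423  0.1143]
scene red [257, 160, 9, 5, 24] [0.6048 0.04   0.141 ] box [ 0.0312 -0.0081  0.141 ]
scene red [277, 172, 16, 14, 128] [0.5735 0.078  0.0671] box [-0.0017  0.0285  0.0671]
16.425 [ 0.66544111 -0.00257178  0.09239301] [-14.21014863   3.30971698   5.92401307]
```

Call:
carry_out --commands '[{"dp":[-0.02,0,0],"rotation":[0,0,0]},{"dp":[-0.03,0,0],"rotation":[0,0,0]},{"dp":[-0.03,0,0],"rotation":[0,0,0]},{"dp":[0,-0.025,0],"rotation":[0,0,0]},{"dp":[0,-0.025,0],"rotation":[0,0,0]},{"dp":[0.008,0,0],"rotation":[0,0,0]},{"dp":[0.005,0,0],"rotation":[0,0,0]},{"dp":[0,0,0],"rotation":[0,0,0]}]'

```text
t: 17.42
eef_pos: [0.6044, 0.0497, 0.0926]
ee_rot: [-3.142, -0.0, -0.043]
force: [-0.7, -0.1, 0.1]
width: 0.0006
gripper_force: 0.0
```

Call:
carry_out --commands '[{"dp":[0.002,0,0],"rotation":[0,0,0]},{"dp":[0.002,0,0],"rotation":[0,0,0]}]'

```text
t: 17.68
eef_pos: [0.6068, 0.0494, 0.0925]
ee_rot: [3.141, 0.002, -0.043]
force: [-5.4, 1.2, 4.6]
width: 0.0003
gripper_force: 2.9
```

Call:
carry_out --commands '[{"dp":[0.001,0,0],"rotation":[0,0,0]},{"dp":[0.001,0,0],"rotation":[0,0,0]}]'

```text
t: 17.92
eef_pos: [0.608, 0.0494, 0.0926]
ee_rot: [3.141, 0.003, -0.043]
force: [-9.2, 0.8, 6.1]
width: 0.0008
gripper_force: 4.3
```

Call:
carry_out --commands '[{"dp":[0.001,0,0],"rotation":[0,0,0]},{"dp":[0.0005,0,0],"rotation":[0,0,0]}]'

```text
t: 18.18
eef_pos: [0.6089, 0.0493, 0.0926]
ee_rot: [3.141, 0.004, -0.043]
force: [-9.8, 1.0, 7.7]
width: 0.0005
gripper_force: 5.5
```

Call:
carry_out --commands '[{"dp":[-0.025,0,0],"rotation":[0,0,0]},{"dp":[0,-0.025,0],"rotation":[0,0,0]},{"dp":[0,-0.025,0],"rotation":[0,0,0]},{"dp":[0.006,0,0],"rotation":[0,0,0]},{"dp":[0.006,0,0],"rotation":[0,0,0]},{"dp":[0.004,0,0],"rotation":[0,0,0]},{"dp":[0.002,0,0],"rotation":[0,0,0]}]'

```text
t: 19.05
eef_pos: [0.6065, 0.0995, 0.0925]
ee_rot: [3.141, 0.0, -0.044]
force: [-1.4, -0.0, 1.6]
width: 0.0002
gripper_force: 0.9
```

Call:
carry_out --commands '[{"dp":[0.003,0,0],"rotation":[0,0,0]},{"dp":[0.002,0,0],"rotation":[0,0,0]}]'

```text
t: 19.3
eef_pos: [0.6115, 0.0997, 0.0926]
ee_rot: [3.141, 0.0, -0.043]
force: [-0.9, -0.1, 0.9]
width: 0.0006
gripper_force: 0.9
```

Call:
carry_out --commands '[{"dp":[0.002,0,0],"rotation":[0,0,0]},{"dp":[0.001,0,0],"rotation":[0,0,0]}]'

```text
t: 19.55
eef_pos: [0.6145, 0.0998, 0.0926]
ee_rot: [3.142, -0.0, -0.043]
force: [-1.5, 0.3, 1.5]
width: 0.0004
gripper_force: 0.8
```

Call:
carry_out --commands '[{"dp":[0.002,0,0],"rotation":[0,0,0]},{"dp":[0.001,0,0],"rotation":[0,0,0]}]'

```text
t: 19.8
eef_pos: [0.6176, 0.0998, 0.0927]
ee_rot: [-3.142, -0.0, -0.043]
force: [-0.8, 0.1, 0.9]
width: 0.0004
gripper_force: 0.8
```

Call:
carry_out --commands '[{"dp":[0.006,0,0],"rotation":[0,0,0]},{"dp":[0.006,0,0],"rotation":[0,0,0]},{"dp":[0.006,0,0],"rotation":[0,0,0]},{"dp":[0.006,0,0],"rotation":[0,0,0]},{"dp":[0.006,0,0],"rotation":[0,0,0]},{"dp":[0.006,0,0],"rotation":[0,0,0]},{"dp":[0.006,0,0],"rotation":[0,0,0]},{"dp":[0.002,0,0],"rotation":[0,0,0]}]'

```text
t: 20.8
eef_pos: [0.6616, 0.0977, 0.0923]
ee_rot: [3.141, 0.0, -0.043]
force: [-2.0, -0.6, -1.6]
width: 0.0004
gripper_force: 0.8
```

Call:
carry_out --commands '[{"dp":[0.003,0,0],"rotation":[0,0,0]},{"dp":[0.002,0,0],"rotation":[0,0,0]},{"dp":[0.001,0,0],"rotation":[0,0,0]}]'

```text
t: 21.18
eef_pos: [0.6674, 0.0976, 0.0927]
ee_rot: [3.142, 0.0, -0.043]
force: [-1.6, -0.1, -0.8]
width: 0.001
gripper_force: 0.9
```

Call:
carry_out --commands '[{"dp":[0.001,0,0],"rotation":[0,0,0]},{"dp":[0.001,0,0],"rotation":[0,0,0]}]'

```text
t: 21.42
eef_pos: [0.6687, 0.0974, 0.0926]
ee_rot: [3.141, 0.001, -0.043]
force: [-5.7, 0.4, 1.6]
width: 0.0004
gripper_force: 2.9
```

Call:
carry_out --commands '[{"dp":[0.001,0,0],"rotation":[0,0,0]},{"dp":[0.001,0,0],"rotation":[0,0,0]}]'

```text
t: 21.68
eef_pos: [0.6692, 0.0974, 0.0925]
ee_rot: [3.141, 0.004, -0.043]
force: [-12.5, 2.1, 5.1]
width: 0.0006
gripper_force: 6.1
```

Left is at its stop. Next is the middle one.

Call:
carry_out --commands '[{"dp":[-0.02,0,0],"rotation":[0,0,0]},{"dp":[-0.03,0,0],"rotation":[0,0,0]},{"dp":[-0.03,0,0],"rotation":[0,0,0]},{"dp":[0,0.025,0],"rotation":[0,0,0]},{"dp":[0,0.025,0],"rotation":[0,0,0]},{"dp":[0.008,0,0],"rotation":[0,0,0]},{"dp":[0.006,0,0],"rotation":[0,0,0]},{"dp":[0,0,0],"rotation":[0,0,0]}]'

```text
t: 22.68
eef_pos: [0.6042, 0.0508, 0.0926]
ee_rot: [-3.141, -0.001, -0.042]
force: [-1.0, 0.0, 0.1]
width: 0.0005
gripper_force: 0.0
```

Call:
carry_out --commands '[{"dp":[0.002,0,0],"rotation":[0,0,0]},{"dp":[0.002,0,0],"rotation":[0,0,0]}]'

```text
t: 22.92
eef_pos: [0.607, 0.0504, 0.0925]
ee_rot: [3.141, 0.001, -0.042]
force: [-2.6, 1.1, 0.7]
width: 0.0005
gripper_force: 0.9
```

Call:
carry_out --commands '[{"dp":[0.002,0,0],"rotation":[0,0,0]},{"dp":[0.002,0,0],"rotation":[0,0,0]}]'

```text
t: 23.18
eef_pos: [0.6113, 0.05, 0.0927]
ee_rot: [3.142, 0.0, -0.043]
force: [-1.5, 0.4, 0.7]
width: 0.0005
gripper_force: 0.9
```

Call:
carry_out --commands '[{"dp":[0.002,0,0],"rotation":[0,0,0]},{"dp":[0.001,0,0],"rotation":[0,0,0]}]'

```text
t: 23.42
eef_pos: [0.6144, 0.0497, 0.0926]
ee_rot: [3.142, 0.0, -0.043]
force: [-2.1, -0.4, 2.0]
width: 0.0005
gripper_force: 0.8
```

Released; stop expected near x 0.667.

Call:
carry_out --commands '[{"dp":[0.006,0,0],"rotation":[0,0,0]},{"dp":[0.006,0,0],"rotation":[0,0,0]},{"dp":[0.006,0,0],"rotation":[0,0,0]},{"dp":[0.006,0,0],"rotation":[0,0,0]},{"dp":[0.006,0,0],"rotation":[0,0,0]},{"dp":[0.006,0,0],"rotation":[0,0,0]},{"dp":[0.006,0,0],"rotation":[0,0,0]},{"dp":[0.002,0,0],"rotation":[0,0,0]}]'

```text
t: 24.42
eef_pos: [0.6585, 0.0478, 0.0923]
ee_rot: [3.141, 0.0, -0.043]
force: [-2.2, -0.1, -1.6]
width: 0.0006
gripper_force: 0.8
```

Call:
carry_out --commands '[{"dp":[0.003,0,0],"rotation":[0,0,0]},{"dp":[0.002,0,0],"rotation":[0,0,0]},{"dp":[0.001,0,0],"rotation":[0,0,0]}]'

```text
t: 24.8
eef_pos: [0.6643, 0.0476, 0.0927]
ee_rot: [3.142, 0.0, -0.043]
force: [-1.9, 0.7, -1.3]
width: 0.0003
gripper_force: 0.9
```

Call:
carry_out --commands '[{"dp":[0.001,0,0],"rotation":[0,0,0]},{"dp":[0.001,0,0],"rotation":[0,0,0]}]'

```text
t: 25.05
eef_pos: [0.6662, 0.0476, 0.0927]
ee_rot: [-3.142, -0.0, -0.043]
force: [-2.5, 1.2, -1.1]
width: 0.0005
gripper_force: 0.9
```

Call:
carry_out --commands '[{"dp":[0.001,0,0],"rotation":[0,0,0]},{"dp":[0.0005,0,0],"rotation":[0,0,0]}]'

```text
t: 25.3
eef_pos: [0.6669, 0.0475, 0.0926]
ee_rot: [3.141, 0.002, -0.043]
force: [-6.2, 1.4, 2.0]
width: 0.0003
gripper_force: 3.1
```

Push slightly more, then retreat and lift clear.

Call:
carry_out --commands '[{"dp":[0.0005,0,0],"rotation":[0,0,0]},{"dp":[0,0,0],"rotation":[0,0,0]}]'

```text
t: 25.55
eef_pos: [0.667, 0.0475, 0.0925]
ee_rot: [3.141, 0.002, -0.043]
force: [-7.1, 0.9, 2.8]
width: 0.0006
gripper_force: 3.4
```

Call:
carry_out --commands '[{"dp":[-0.02,0,0],"rotation":[0,0,0]},{"dp":[-0.03,0,0],"rotation":[0,0,0]},{"dp":[-0.03,0,0],"rotation":[0,0,0]},{"dp":[-0.03,0,-0.03],"rotation":[0,0,0]},{"dp":[-0.03,0,-0.04],"rotation":[0,0,0]},{"dp":[-0.03,0,-0.04],"rotation":[0,0,0]},{"dp":[0,0,0],"rotation":[0,0,0]}]'

```text
t: 26.42
eef_pos: [0.4998, 0.0557, 0.2073]
ee_rot: [-3.138, -0.009, -0.041]
force: [0.1, 0.7, -0.2]
width: 0.0005
gripper_force: 0.0
```

Run:
```python
from h import *
colours("scene","end")
```

```text
scene orange [283, 29, 7, 6, 31] [0.4793 0.0127 0.308 ] box [-0.0931 -0.0408  0.308 ]
scene orange [279, 51, 52, 22, 166] [0.5223 0.058  0.3063] box [-0.052   0.0063  0.3063]
scene orange [314, 74, 6, 9, 24] [0.533  0.0887 0.2967] box [-0.0427  0.0375  0.2967]
scene orange [209, 187, 17, 14, 122] [ 0.6844 -0.0019  0.1142] box [ 0.1125 -0.0465  0.1142]
scene orange [234, 202, 16, 13, 114] [0.687  0.0485 0.1139] box [0.1129 0.0039 0.1139]
scene orange [260, 216, 15, 13, 123] [0.6889 0.0971 0.1142] box [0.1127 0.0526 0.1142]
scene red [257, 159, 36, 28, 399] [0.5722 0.0525 0.0677] box [-0.0019  0.003   0.0677]
26.475 [0.49955336 0.05550923 0.20537447] [ 1.04540502 -0.30211676 -1.19077744]
```

View pics/end.png

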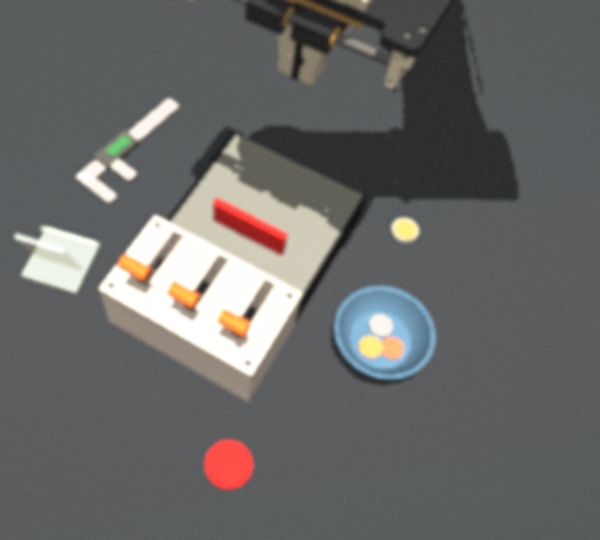

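The picture shows the lid home, with the rib at (250,225). All three grips are thrown, at (135,268), (185,295) and (235,323), each at box x ≈ 0.1125. The dish, caliper and easel have not moved, and the arm is clear.

```bash
python3 -c "
from station import arm
print(arm.job_done())"
```

```text
the job is handed in; nothing more can be done
None
```

The job is handed in (no verdict was returned): the lid is fully home, all three levers are thrown to their stops in the order right, left, middle, and the dish, caliper and easel were not moved.

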